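# Click the lock wheel of the balcony tool box round and push its bolt home

## Robot

A 6-joint arm with a two-finger parallel gripper is mounted at the origin on the work surface. World frame = base frame: x ahead of the robot, y to its left, z up, the work surface at z = 0. Lengths are in m, angles in rad, forces in N, time in s.
With the tool pointing down it reaches from about 0.25 to 0.85 m from the base axis. Payload 12.5 kg.
Tool frame: the origin (TCP) lies midway between the tips of the shut fingers; the grasp point (between the pads) lies 19 mm behind it; y points along the fingers, x is the direction in which the jaws open and shut, and the axes are right-handed (so a half turn about y gives the same grasp; the last joint's range is limited). The gripper opens to 93 mm and grips with 3 to 60 N. Pads are 15 mm wide; open, the fingers measure 128 mm over their backs; the gripper's body (75 mm by 188 mm) begins 65 mm behind the grasp point.
Start: joints at [1.247, 0.351, 1.652, -0, 1.139, -0.085], TCP at [0.13, 0.534, 0.219] pointing down, gripper open.
Joint ranges: [-2.75, 2.75], [-0.79, 2.1], [0.01, 2.65], [-1.57, 4.71], [0.07, 3.14], [-2.87, 2.87]. Speed limits (rad/s): [2.22, 2.22, 2.79, 3.14, 3.14, 3.14].

## Interface

Orientations are given as a rotation vector (axis times angle).
In Python, from station import arm gives the robot as it stands.
- The arm moves only by the shell command python3 -m jog 'ROWS' [OPENING] [FORCE]. ROWS is a JSON object of lists of equal length, an entry for each row: "translation": the shift along the tool's x, y, z scaled (see below), a list of three; "dr": the turn, a rotation vector about the tool's x, y, z scaled (see below), a list of three. A call has 1 to 12 rows; each row is the pose to reach, as a shift and turn from the pose commanded when the call began, along the tool's axes at that moment, turning the shorter way round; what a row does not reach only later rows make up. The controller multiplies each number of a shift by 0.1 m and each number of a turn by 2 pi rad. A row lasts 1/12 s, in which the tool goes at most 41.7 mm and 7.16 degrees, less where a joint would pass 70% of its speed; a pose out of reach is approached as far as the arm can. A call with a number of a shift or a turn outside -1 to 1 is refused whole. A call with a gripper value outside its range is refused whole. OPENING is the closure in counts, from 0 (fully open) to 255 (shut), set as the call begins (- or left out, the last holds). The fingers move at their own pace and stop on an object; FORCE is the grip in N (left out, the last holds). Time passes only in rows, so rows that repeat a pose let the fingers close. It gives the time, the measured TCP pose, the force and the opening at its end, in the units of the state.
- arm.state(): the state, without advancing time (a new reading comes with each control period).
- arm.grab_frame(name): name is "side" or "top" or "wrist"; returns a dict with "img" (384x512x3 uint8, red, green, blue), "range_z" (384x512 float32, m along the optical axis (not along the pixel's ray), 0 where there is no reading), "fx", "fy", "cx", "cy" (pixels), "R" (3x3) and "t" (3): a world point X has camera coordinates R X + t; the wrist camera has in their place "hand_eye" (4x4, takes a point from camera to tool coordinates, whose origin is the TCP and whose axes are the tool frame's). Camera axes: x right, y down, z forward; pixel columns grow to the right and rows downward; lengths in m; the calibration is good to about 2 mm. A picture is of the moment at which its call begins: read the wrist's pose just before it.
- arm.close_job(): hands the job in, once; it reports no verdict.
The state is a dict: "time_s": time; "qpos": joint angles; "qvel": joint speeds; "joint_efforts": joint torques, N m; "tcp_pos": TCP position; "orientation": TCP orientation; "force": force on the tool from outside, world axes, zero at the start; "torque": the same for the moment, N m; "grip_width": finger opening in m.
Only numpy, scipy, OpenCV 4.12 (cv2) and the standard library are available. Lean on these libraries where they do the work, as an engineer would, in place of code of your own. Each camera call takes 0.05 s, during which the arm holds its last target. There are 200 camera calls.

## Task

Unlock the clear tool box: with a fingertip, flick the lugs of the grey wheel on its lid so that it clicks round anticlockwise (seen from above) until the notch in its flange faces the steel bolt, and do not let it click on past the bolt. Then push the bolt's upright tab towards the wheel until the tongue is fully home in the notch. Work gently with the fingertips, forcing and lifting nothing: the box stays where it stands and everything else around and on it is left alone.

Things in the scene. Friction and masses are not known exactly. Their poses are not given: they have to be found in the camera images.
- box: Clear acrylic box with a shut white lid, 186 x 306 mm (x, y), 110 mm high to the lid's top; about 3 kg, loose on the table. Origin at the centre of its underside, z up; 'the box's x, y' below means this frame. Wheel and bolt sit on the lid.
- wheel_axis (a point): On the vertical axis of the grey wheel, at the height of the tops of its lugs; fixed to the box at x -15, y +55, z 140 mm, not turning with the wheel. Hub of radius 28 mm, its top 12 mm below this point; flat flange of radius 54 mm, its top 18 mm below this point and 12 mm above the lid, with one notch.
- lug (a point): Middle of the top edge of one of the wheel's six upright radial lugs, at radius 50 mm; turns with the wheel. The lugs are alike, 60 degrees apart, 8 mm thick, stand 18 mm above the flange and reach from the hub to radius 68 mm. This one is 30 degrees anticlockwise (seen from above) of the notch, which lies midway between two lugs.
- notch (a point): Middle of the mouth of the flange's only notch, at radius 54 mm, at the height of the flange's top; turns with the wheel. The notch is about 40 mm wide at the mouth, 13 mm at the bottom, 26 mm deep, and open from above.
- wheel (a joint): Wheel angle, rad, growing anticlockwise seen from above; 0: the notch faces the bolt (box's -y). A sprung detent holds it every 1.047 rad, six a turn, with lugs at 60k degrees from the box's +x. About 1.5 to 4 N at a lug moves it; pushed past half-way (0.52) it snaps on by itself. Starts about -2.09, -3.14 or -4.19 (2, 3 or 4 clicks to go); stops at -4.95 and 1.6.
- bolt_tab (a point): Middle of the top edge of the bolt's upright steel thumb tab: 32 mm wide along the box's x, 8 mm thick along y, top 30 mm above the lid, at the start at the box's x -15, y -50 mm. A low tongue 14 mm wide runs from it along +y towards the wheel, its top 7 mm above the lid. The lid behind the tab (towards -y) is clear.
- bolt (a joint): Travel of the bolt towards the wheel (along the box's +y), m: 0 at the start, 0.022 fully home against its stop, tongue in the notch. About 1.5 N of friction; it stays where it is left. The flange stops it unless the notch faces it.
- tin: Bystander: round aluminium tin, 44 mm across, 20 mm high, loose on the lid's corner at the box's +x, -y. Origin under its centre.

How it is judged:
By the outcome, as a careful person would: the job done as asked, in the order asked, and still so for the second after the job is handed in, with the robot touching nothing.
It also fails if it takes over 69 s, if anything falls off the work surface, if the arm or the gripper's body presses on something with over 40 N, if the wrist force passes 120 N, or if a joint passes its speed limit or range.

## Working session

There is one attempt and no reset: what is moved stays moved. The work goes in short steps, Python scripts to look and compute and a shell command to move; the robot and the scene stay as the last step left them, time stands still between calls to the robot, and variables do not carry over. Pictures are saved under pics/ and viewed, about 8 in all and at most 12, crops included, and the job is handed in when it is done.

```bash
mkdir -p pics; ls; python3 - <<'E'
from station import arm
import cv2,numpy as np
s=arm.state();print({k:np.round(v,3).tolist() for k,v in s.items()})
for n in("top","side"):
    f=arm.grab_frame(n);cv2.imwrite(f"pics/{n}1.png",f["img"][:,:,::-1]);np.savez(f"{n}1.npz",**f)
    print(n,f["fx"],f["cx"],f["cy"],np.round(f["R"],3).tolist(),np.round(f["t"],3), -f["R"].T@f["t"])
E
```

```text
pics
{'time_s': 0.0, 'qpos': [1.247, 0.351, 1.652, 0.0, 1.139, -0.085], 'qvel': [0.002, 0.001, -0.001, -0.001, -0.0, 0.0], 'joint_efforts': [-0.0, -49.731, -28.526, 0.07, 0.026, -0.0], 'tcp_pos': [0.13, 0.534, 0.218], 'orientation': [-1.313, -1.031, 1.032], 'force': [0.296, 0.241, -0.455], 'torque': [-0.013, 0.018, 0.003], 'grip_width': 0.093}
top 451.82097903119575 252.47349985435616 190.82550928707798 [[0.023, -1.0, -0.013], [-0.999, -0.023, -0.039], [0.038, 0.014, -0.999]] [-0.021  0.614  0.854] [ 0.58162653 -0.01827385  0.87710551]
side 353.18652849326736 263.7154321732913 192.59849490843618 [[-0.978, -0.207, -0.012], [-0.123, 0.623, -0.773], [0.168, -0.754, -0.635]] [0.619 0.169 0.607] [0.52439199 0.48070498 0.52309933]
```

View pics/top1.png

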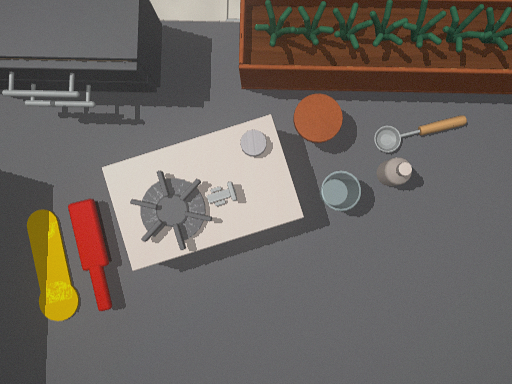

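View pics/side1.png

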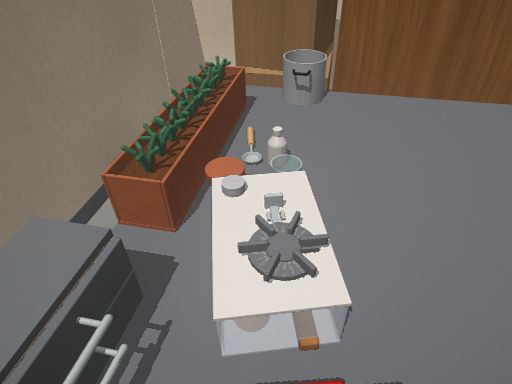

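```bash
cat > h.py <<'E'
import numpy as np,cv2
from scipy.spatial.transform import Rotation as Ro
def load(n): return dict(np.load(n+".npz"))
def ray(f,uv,z):
    uv=np.atleast_2d(uv).astype(float);d=np.c_[(uv[:,0]-f["cx"])/f["fx"],(uv[:,1]-f["cy"])/f["fy"],np.ones(len(uv))]@f["R"]
    c=-f["R"].T@f["t"];return c+d*((z-c[2])/d[:,2])[:,None]
def proj(f,X):
    p=np.atleast_2d(X)@f["R"].T+f["t"];return np.c_[f["fx"]*p[:,0]/p[:,2]+f["cx"],f["fy"]*p[:,1]/p[:,2]+f["cy"]]
E
python3 - <<'E'
from h import *
f=load("top1");im=f["img"].astype(int)
m=((im.min(2)>150)&(im[:,:,0]-im[:,:,2]>3)).astype(np.uint8); m[:100]=0
n,l,st,c=cv2.connectedComponentsWithStats(m);k=1+st[1:,4].argmax()
cn=np.vstack(cv2.findContours((l==k).astype(np.uint8),0,1)[0])
r=cv2.minAreaRect(cn);P=ray(f,cv2.boxPoints(r),.11)
print(r,np.round(P,4).tolist(),P.mean(0))
R=f["range_z"];
for i in range(4):print(np.linalg.norm(P[i]-P[i-1]))
e=[P[i]-P[i-1] for i in range(4)];y=max(e,key=lambda v:v[1]);yaw=np.arctan2(-y[0],y[1]);print("yaw",np.degrees(yaw))
A=np.array([[np.cos(yaw),-np.sin(yaw)],[np.sin(yaw),np.cos(yaw)]]);o=P.mean(0)[:2]
np.savez("box.npz",o=o,yaw=yaw)
for nm,b,z in [("axis",(-.015,.055),.140),("tab",(-.015,-.05),.14),("tongue",(-.015,-.02),.117),("tin",(.06,-.12),.13)]:
    X=np.r_[o+A@np.array(b),z];print(nm,X,proj(f,X))
v=cv2.resize(f["img"][130:285,90:280,::-1],None,fx=4,fy=4,interpolation=cv2.INTER_CUBIC);v=cv2.convertScaleAbs(v,alpha=1.5,beta=10);cv2.imwrite("pics/c1.png",v[:600])
E
```

```text
((201.56668090820312, 191.84909057617188), (108.17100524902344, 179.37625122070312), 72.51763153076172) [[0.6454, 0.2544, 0.11], [0.7443, -0.036, 0.11], [0.5695, -0.0948, 0.11], [0.4716, 0.1927, 0.11]] [0.6077053  0.07908481 0.11      ]
0.18449606349344314
0.3067409952532088
0.1844269764438172
0.30376027950323353
yaw 18.811055586067734
axis [0.57577184 0.12631037 0.14      ] [[169.7780621  209.78756713]]
tab [0.60962892 0.02691873 0.14      ] [[231.06606987 190.47900442]]
tongue [0.59995547 0.05531634 0.117     ] [[214.90566729 196.36682845]]
tin [ 0.70319433 -0.01515874  0.13      ] [[258.12989538 135.07483679]]
```

View pics/c1.png

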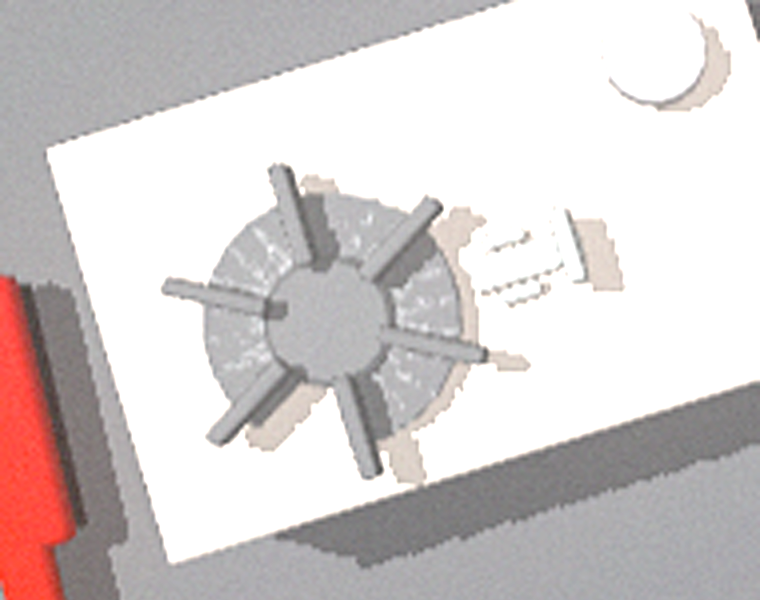

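```bash
cat >> h.py <<'E'
def boxA():
    b=np.load("box.npz");c,s=np.cos(b["yaw"]),np.sin(b["yaw"]);return b["o"],np.array([[c,-s],[s,c]]),float(b["yaw"])
def rows(targets,cmd=None):
    """targets: list of (world pos, world heading of tool x); prints row numbers relative to current pose"""
    from station import arm
    s=arm.state();p=np.array(s["tcp_pos"]);R0=Ro.from_rotvec(s["orientation"])
    if cmd is not None:p=np.array(cmd[0]);R0=Ro.from_matrix(down(cmd[1]))
    for X,h in targets:
        d=R0.inv().apply(np.array(X)-p)/.1;r=(R0.inv()*Ro.from_matrix(down(h))).as_rotvec()/(2*np.pi)
        print(np.round(d,3).tolist(),np.round(r,4).tolist(),"deg",round(np.linalg.norm(r)*360,1))
def down(h):
    x=np.array([np.cos(h),np.sin(h),0]);y=np.array([0,0,-1.]);return np.c_[x,y,np.cross(x,y)]
E
python3 - <<'E'
from h import *
from station import arm
s=arm.state();print(np.round(Ro.from_rotvec(s["orientation"]).as_matrix(),3).tolist())
f=load("top1");print(ray(f,[[171.1,209.9]],.14),ray(f,[[172,210]],.128))
o,A,yaw=boxA();ax=ray(f,[[171.1,209.9]],.14)[0][:2]
o2=ax-A@[-.015,.055];print(o,o2);o=(o+o2)/2;np.savez("box.npz",o=o,yaw=yaw);ax=o+A@[-.015,.055];print(ax)
g=load("side1");P=proj(g,[list(ax)+[.128]]);print("side hub pred",P)
h=np.array(s["tcp_pos"])
for hh in (yaw,yaw+np.pi):rows([(np.r_[ax,.30],hh)])
print(f["range_z"][60,100],f["range_z"][70,350],f["range_z"][230,90], 'tops')
for uv in [(100,45),(280,30),(300,70),(88,235),(240,192)]:
    z=f["range_z"][uv[1],uv[0]];c=np.array([(uv[0]-f["cx"])/f["fx"]*z,(uv[1]-f["cy"])/f["fy"]*z,z]);print(uv,np.round(f["R"].T@(c-f["t"]),3))
E
```

```text
[[0.237, -0.0, -0.972], [0.972, -0.001, 0.237], [-0.001, -1.0, 0.0]]
[[0.57563911 0.12414013 0.14      ]] [[0.57541091 0.12495597 0.128     ]]
[0.6077053  0.07908481] [0.60757257 0.07691457]
[0.57570547 0.12522525]
side hub pred [[282.55103481 244.57478399]]
[-2.919, -0.816, -5.298] [0.0001, 0.1597, -0.0002] deg 57.5
[-2.919, -0.816, -5.298] [-0.0002, -0.3403, -0.0001] deg 122.5
0.74304515 0.7555256 0.8434086 tops
(100, 45) [0.835 0.239 0.171]
(280, 30) [ 0.874 -0.047  0.148]
(300, 70) [ 0.816 -0.083  0.122]
(88, 235) [0.524 0.299 0.035]
(240, 192) [0.609 0.014 0.11 ]
```

```bash
python3 -m jog '{"translation":[[-0.18,-0.08,-0.33],[-0.36,-0.16,-0.66],[-0.55,-0.2,-1],[-0.55,-0.2,-1]],"dr":[[0,0,0],[0,0,0],[0,0,0],[0,0,0]]}' 255 10
python3 -m jog '{"translation":[[-0.18,-0.08,-0.33],[-0.36,-0.16,-0.66],[-0.55,-0.2,-1],[-0.55,-0.2,-1]],"dr":[[0,0,0],[0,0,0],[0,0,0],[0,0,0]]}'
python3 -m jog '{"translation":[[-0.18,-0.08,-0.33],[-0.36,-0.16,-0.66],[-0.55,-0.2,-1],[-0.55,-0.2,-1]],"dr":[[0,0,0],[0,0,0],[0,0,0],[0,0,0]]}'
python3 -m jog '{"translation":[[-0.18,-0.08,-0.33],[-0.36,-0.16,-0.66],[-0.55,-0.2,-1],[-0.55,-0.2,-1]],"dr":[[0,0,0],[0,0,0],[0,0,0],[0,0,0]]}'
python3 - <<'E'
from h import *
o,A,yaw=boxA();ax=o+A@[-.015,.055]
rows([(np.r_[ax,.30],yaw)])
E
```

```text
time_s: 0.43
tcp_pos: [0.2176, 0.4543, 0.2393]
orientation: [-1.315, -1.03, 1.029]
force: [-0.0, -0.3, 0.2]
grip_width: 0.071
time_s: 0.77
tcp_pos: [0.3019, 0.3772, 0.2593]
orientation: [-1.315, -1.03, 1.028]
force: [0.2, 0.8, 0.7]
grip_width: 0.0441
time_s: 1.1
tcp_pos: [0.3861, 0.3001, 0.2792]
orientation: [-1.316, -1.03, 1.028]
force: [-0.8, 0.6, -0.4]
grip_width: 0.0173
time_s: 1.43
tcp_pos: [0.4701, 0.223, 0.2989]
orientation: [-1.316, -1.03, 1.028]
force: [0.3, -0.7, -0.6]
grip_width: 0.0007
[-0.696, -0.008, -1.26] [0.0003, 0.1592, 0.0001] deg 57.3
```

```bash
python3 -m jog '{"translation":[[-0.2,0,-0.3],[-0.4,0,-0.6],[-0.6,0,-0.9],[-0.69,0,-1],[-0.69,0,-1],[-0.69,0,-1],[-0.69,0,-1],[-0.69,0,-1],[-0.69,0,-1],[-0.69,0,-1]],"dr":[[0,0.018,0],[0,0.036,0],[0,0.054,0],[0,0.072,0],[0,0.09,0],[0,0.108,0],[0,0.126,0],[0,0.144,0],[0,0.159,0],[0,0.159,0]]}'
python3 - <<'E'
from h import *
from station import arm
s=arm.state();f=arm.grab_frame("wrist")
T=np.eye(4);T[:3,:3]=Ro.from_rotvec(s["orientation"]).as_matrix();T[:3,3]=s["tcp_pos"]
C=np.linalg.inv(T@f["hand_eye"]);f["R"]=C[:3,:3];f["t"]=C[:3,3];np.savez("w1.npz",**f)
print(np.linalg.inv(C)[:3,3],np.linalg.inv(C)[:3,2]);cv2.imwrite("pics/w1.png",f["img"][:,:,::-1])
o,A,yaw=boxA();rows([(np.r_[o+A@[-.015,.055],.3],yaw)])
for b,z in [((-.015,.055),.14),((-.015,.055),.128),((-.015,-.05),.14),((.093,.153),.11),((-.093,.153),.11)]:print(b,proj(f,np.r_[o+A@np.array(b),z]))
E
```

```text
time_s: 2.27
tcp_pos: [0.5472, 0.136, 0.2981]
orientation: [-1.555, -0.257, 0.259]
force: [0.8, 0.6, 0.2]
grip_width: 0.0006
[0.52195231 0.2097314  0.46429488] [ 0.09032587 -0.26447379 -0.96015356]
[0.234, -0.018, -0.195] [-0.0, 0.0011, -0.0001] deg 0.4
(-0.015, 0.055) [[270.23407979 191.76675491]]
(-0.015, 0.055) [[269.52867373 188.7261392 ]]
(-0.015, -0.05) [[268.42417798 276.10026864]]
(0.093, 0.153) [[368.24108205  98.87597798]]
(-0.093, 0.153) [[199.46343095  98.68028838]]
```

View pics/w1.png

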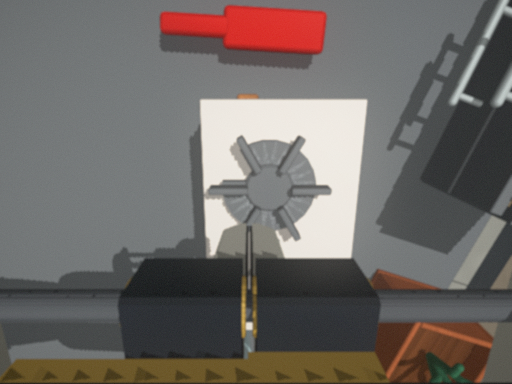

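```bash
cat >> h.py <<'E'
def arc(ph,z,r=.058):
    o,A,yaw=boxA();a=o+A@[-.015,.055];h=yaw+np.radians(ph);return np.r_[a+r*np.array([np.cos(h),np.sin(h)]),z],h
E
python3 - <<'E'
from h import *
print("to start");rows([arc(-30,.215),arc(-30,.127)])
print("arc A");rows([arc(-30+4*i,.127) for i in range(1,9)],cmd=arc(-30,.127))
print("arc B");rows([arc(2+3*i,.127) for i in range(1,12)],cmd=arc(2,.127))
print("back");rows([arc(35-5*i,.127) for i in range(1,14)],cmd=arc(35,.127))
E
```

```text
to start
[0.735, 0.831, -0.489] [-0.0, 0.0844, -0.0001] deg 30.4
[0.736, 1.711, -0.489] [-0.0, 0.0844, -0.0001] deg 30.4
arc A
[-0.001, 0.0, 0.04] [0.0, -0.0111, 0.0] deg 4.0
[-0.006, 0.0, 0.081] [0.0, -0.0222, 0.0] deg 8.0
[-0.013, 0.0, 0.121] [0.0, -0.0333, 0.0] deg 12.0
[-0.022, 0.0, 0.16] [0.0, -0.0444, 0.0] deg 16.0
[-0.035, 0.0, 0.198] [0.0, -0.0556, 0.0] deg 20.0
[-0.05, 0.0, 0.236] [0.0, -0.0667, 0.0] deg 24.0
[-0.068, 0.0, 0.272] [0.0, -0.0778, 0.0] deg 28.0
[-0.088, 0.0, 0.307] [0.0, -0.0889, 0.0] deg 32.0
arc B
[-0.001, 0.0, 0.03] [0.0, -0.0083, 0.0] deg 3.0
[-0.003, 0.0, 0.061] [0.0, -0.0167, 0.0] deg 6.0
[-0.007, 0.0, 0.091] [0.0, -0.025, 0.0] deg 9.0
[-0.013, 0.0, 0.121] [0.0, -0.0333, 0.0] deg 12.0
[-0.02, 0.0, 0.15] [0.0, -0.0417, 0.0] deg 15.0
[-0.028, 0.0, 0.179] [0.0, -0.05, 0.0] deg 18.0
[-0.039, 0.0, 0.208] [0.0, -0.0583, 0.0] deg 21.0
[-0.05, 0.0, 0.236] [0.0, -0.0667, 0.0] deg 24.0
[-0.063, 0.0, 0.263] [0.0, -0.075, 0.0] deg 27.0
[-0.078, 0.0, 0.29] [0.0, -0.0833, 0.0] deg 30.0
[-0.094, 0.0, 0.316] [0.0, -0.0917, 0.0] deg 33.0
back
[-0.002, 0.0, -0.051] [0.0, 0.0139, 0.0] deg 5.0
[-0.009, 0.0, -0.101] [0.0, 0.0278, 0.0] deg 10.0
[-0.02, 0.0, -0.15] [0.0, 0.0417, 0.0] deg 15.0
[-0.035, 0.0, -0.198] [0.0, 0.0556, 0.0] deg 20.0
[-0.054, 0.0, -0.245] [0.0, 0.0694, 0.0] deg 25.0
[-0.078, 0.0, -0.29] [0.0, 0.0833, 0.0] deg 30.0
[-0.105, 0.0, -0.333] [0.0, 0.0972, 0.0] deg 35.0
[-0.136, 0.0, -0.373] [0.0, 0.1111, 0.0] deg 40.0
[-0.17, 0.0, -0.41] [0.0, 0.125, 0.0] deg 45.0
[-0.207, 0.0, -0.444] [0.0, 0.1389, 0.0] deg 50.0
[-0.247, 0.0, -0.475] [0.0, 0.1528, 0.0] deg 55.0
[-0.29, 0.0, -0.502] [0.0, 0.1667, 0.0] deg 60.0
[-0.335, 0.0, -0.526] [0.0, 0.1806, 0.0] deg 65.0
```

Go above the gap, check, then descend.

```bash
python3 -m jog '{"translation":[[0.18,0.1,-0.12],[0.36,0.25,-0.24],[0.55,0.4,-0.36],[0.735,0.6,-0.49],[0.735,0.83,-0.49],[0.735,0.83,-0.49],[0.735,0.83,-0.49],[0.735,0.83,-0.49],[0.735,0.83,-0.49]],"dr":[[0,0.014,0],[0,0.028,0],[0,0.042,0],[0,0.056,0],[0,0.07,0],[0,0.084,0],[0,0.084,0],[0,0.084,0],[0,0.084,0]]}'
python3 - <<'E'
from h import *
rows([arc(-30,.127)])
E
```

```text
time_s: 3.07
tcp_pos: [0.6332, 0.1134, 0.2165]
orientation: [-1.565, 0.148, -0.15]
force: [0.8, 0.7, 0.3]
grip_width: 0.0004
[-0.008, 0.895, 0.004] [-0.0001, 0.0008, 0.0002] deg 0.3
```

```bash
python3 -m jog '{"translation":[[0,0.25,0],[0,0.5,0],[0,0.7,0],[0,0.82,0],[0,0.88,0],[0,0.89,0],[0,0.89,0]],"dr":[[0,0,0],[0,0,0],[0,0,0],[0,0,0],[0,0,0],[0,0,0],[0,0,0]]}'
python3 - <<'E'
from h import *
from station import arm
f=arm.grab_frame("side");v=cv2.resize(f["img"][160:310,190:390,::-1],None,fx=4,fy=4,interpolation=cv2.INTER_CUBIC);cv2.imwrite("pics/s2.png",v)
rows([arc(-30,.127)])
E
```

```text
time_s: 3.65
tcp_pos: [0.6335, 0.1132, 0.1276]
orientation: [-1.565, 0.151, -0.153]
force: [-0.1, 0.4, 0.3]
grip_width: 0.0007
[-0.012, 0.009, 0.006] [-0.0001, 0.0002, 0.0003] deg 0.1
```

View pics/s2.png

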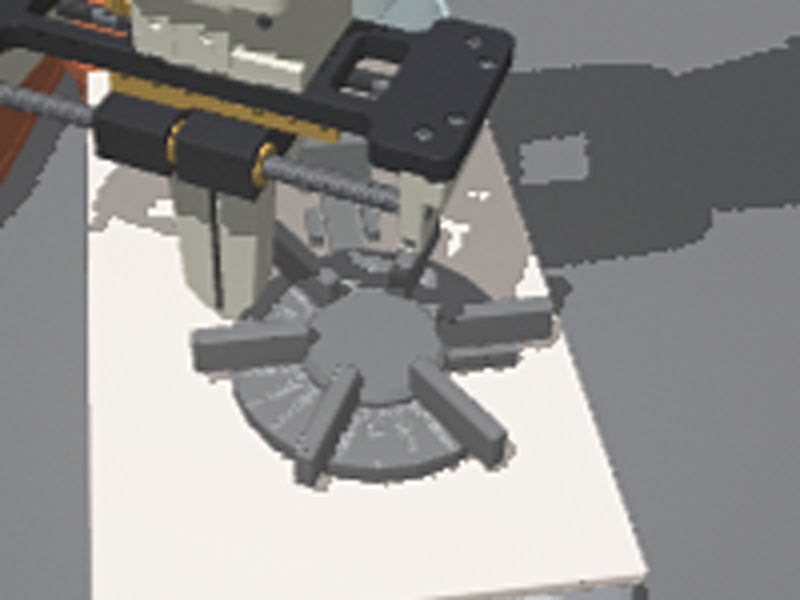

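The fingertip stands between two lugs just beyond the left one (crop ~(225,310)), clear of the wheel. Sweep.

```bash
python3 -m jog '{"translation":[[-0.001,0,0.04],[-0.006,0,0.081],[-0.013,0,0.121],[-0.022,0,0.16],[-0.035,0,0.198],[-0.05,0,0.236],[-0.068,0,0.272],[-0.088,0,0.307],[-0.088,0,0.307]],"dr":[[0,-0.0111,0],[0,-0.0222,0],[0,-0.0333,0],[0,-0.0444,0],[0,-0.0556,0],[0,-0.0667,0],[0,-0.0778,0],[0,-0.0889,0],[0,-0.0889,0]]}'
python3 - <<'E'
from h import *
rows([arc(2,.127)])
E
```

```text
time_s: 4.45
tcp_pos: [0.6311, 0.1454, 0.1281]
orientation: [-1.552, -0.291, 0.286]
force: [1.1, -0.9, 0.2]
grip_width: 0.0006
[-0.009, 0.011, 0.008] [0.0001, 0.0007, 0.0004] deg 0.3
```

```bash
python3 -m jog '{"translation":[[-0.001,0,0.03],[-0.003,0,0.06],[-0.007,0,0.09],[-0.013,0,0.12],[-0.02,0,0.15],[-0.028,0,0.18],[-0.039,0,0.208],[-0.05,0,0.236],[-0.063,0,0.263],[-0.078,0,0.29],[-0.094,0,0.316],[-0.094,0,0.316]],"dr":[[0,-0.0083,0],[0,-0.0167,0],[0,-0.025,0],[0,-0.0333,0],[0,-0.0417,0],[0,-0.05,0],[0,-0.0583,0],[0,-0.0667,0],[0,-0.075,0],[0,-0.0833,0],[0,-0.0917,0],[0,-0.0917,0]]}'
python3 - <<'E'
from h import *
from station import arm
rows([arc(35,.127)])
f=arm.grab_frame("side");v=cv2.resize(f["img"][160:310,190:390,::-1],None,fx=4,fy=4,interpolation=cv2.INTER_CUBIC);cv2.imwrite("pics/s3.png",v)
E
```

```text
time_s: 5.45
tcp_pos: [0.6103, 0.1713, 0.1275]
orientation: [-1.443, -0.734, 0.733]
force: [-0.1, 0.5, -0.5]
grip_width: 0.0006
[0.004, 0.005, 0.007] [0.0001, 0.0002, 0.0001] deg 0.1
```

View pics/s3.png

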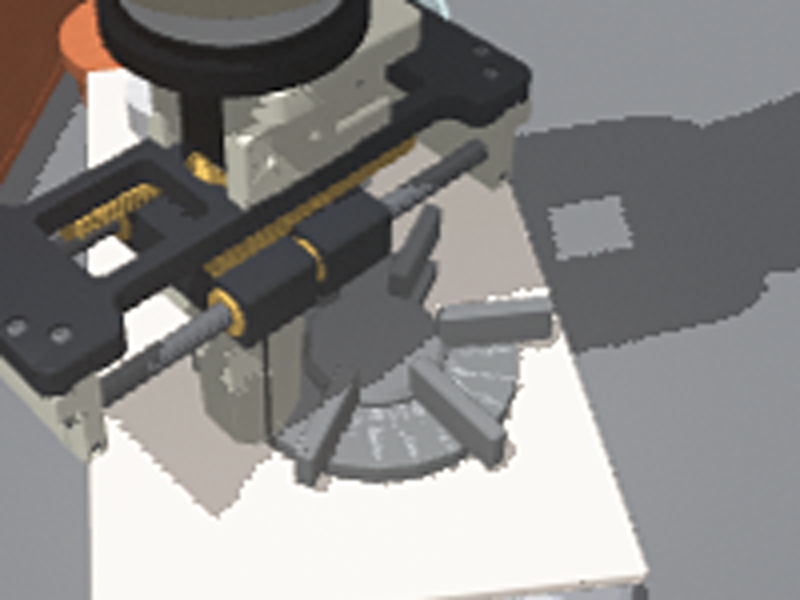

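One click done: the notch is now at the right-rear (~(470,270)). Lift, go back, repeat.

```bash
python3 -m jog '{"translation":[[0,-0.2,0],[0,-0.4,0],[0,-0.45,0],[0,-0.45,0]],"dr":[[0,0,0],[0,0,0],[0,0,0],[0,0,0]]}'
python3 -m jog '{"translation":[[-0.003,0,-0.061],[-0.013,0,-0.121],[-0.028,0,-0.179],[-0.05,0,-0.236],[-0.078,0,-0.29],[-0.111,0,-0.34],[-0.15,0,-0.388],[-0.192,0,-0.431],[-0.24,0,-0.469],[-0.29,0,-0.502],[-0.335,0,-0.526],[-0.335,0,-0.526]],"dr":[[0,0.0167,0],[0,0.0333,0],[0,0.05,0],[0,0.0667,0],[0,0.0833,0],[0,0.1,0],[0,0.1167,0],[0,0.1333,0],[0,0.15,0],[0,0.1667,0],[0,0.1806,0],[0,0.1806,0]]}'
python3 - <<'E'
from h import *
rows([arc(-30,.127)])
E
```

```text
time_s: 5.83
tcp_pos: [0.6112, 0.1711, 0.1733]
orientation: [-1.445, -0.734, 0.729]
force: [0.5, 0.3, -0.4]
grip_width: 0.0005
time_s: 6.83
tcp_pos: [0.6326, 0.1121, 0.1704]
orientation: [-1.566, 0.159, -0.156]
force: [-1.5, -0.1, -0.5]
grip_width: 0.0004
[-0.003, 0.434, 0.019] [0.0001, -0.0009, -0.0002] deg 0.3
```

```bash
python3 -m jog '{"translation":[[0,0.15,0.01],[0,0.3,0.02],[0,0.4,0.02],[0,0.44,0.02],[0,0.44,0.02]],"dr":[[0,0,0],[0,0,0],[0,0,0],[0,0,0],[0,0,0]]}'
python3 -m jog '{"translation":[[-0.001,0,0.04],[-0.006,0,0.081],[-0.013,0,0.121],[-0.022,0,0.16],[-0.035,0,0.198],[-0.05,0,0.236],[-0.068,0,0.272],[-0.088,0,0.307],[-0.088,0,0.307]],"dr":[[0,-0.0111,0],[0,-0.0222,0],[0,-0.0333,0],[0,-0.0444,0],[0,-0.0556,0],[0,-0.0667,0],[0,-0.0778,0],[0,-0.0889,0],[0,-0.0889,0]]}'
python3 - <<'E'
from h import *
rows([arc(2,.127)])
E
```

```text
time_s: 7.25
tcp_pos: [0.6328, 0.115, 0.1263]
orientation: [-1.566, 0.154, -0.15]
force: [0.6, -0.5, 0.3]
grip_width: 0.0004
time_s: 8.0
tcp_pos: [0.6309, 0.1472, 0.1284]
orientation: [-1.552, -0.289, 0.288]
force: [-0.4, -0.8, 0.6]
grip_width: 0.0011
[-0.014, 0.014, -0.009] [0.0001, 0.0008, 0.0002] deg 0.3
```

```bash
python3 -m jog '{"translation":[[-0.001,0,0.03],[-0.003,0,0.06],[-0.007,0,0.09],[-0.013,0,0.12],[-0.02,0,0.15],[-0.028,0,0.18],[-0.039,0,0.208],[-0.05,0,0.236],[-0.063,0,0.263],[-0.078,0,0.29],[-0.094,0,0.316],[-0.094,0,0.316]],"dr":[[0,-0.0083,0],[0,-0.0167,0],[0,-0.025,0],[0,-0.0333,0],[0,-0.0417,0],[0,-0.05,0],[0,-0.0583,0],[0,-0.0667,0],[0,-0.075,0],[0,-0.0833,0],[0,-0.0917,0],[0,-0.0917,0]]}'
python3 -m jog '{"translation":[[0,-0.2,0],[0,-0.4,0],[0,-0.6,0],[0,-0.9,0],[0,-0.9,0]],"dr":[[0,0,0],[0,0,0],[0,0,0],[0,0,0],[0,0,0]]}'
python3 - <<'E'
from h import *
from station import arm
o,A,yaw=boxA()
for y in(-.09,-.075):rows([(np.r_[o+A@[-.015,y],.127],yaw)])
f=arm.grab_frame("side");g=arm.grab_frame("top")
a=cv2.resize(f["img"][160:310,190:350,::-1],(480,450),interpolation=cv2.INTER_CUBIC);b=f["img"][:1]
b=cv2.resize(g["img"][110:285,90:300,::-1],(320,267));v=np.zeros((450,800,3),np.uint8);v[:,:480]=a;v[:267,480:]=b;cv2.imwrite("pics/s4.png",v)
E
```

```text
time_s: 9.0
tcp_pos: [0.6106, 0.1732, 0.1282]
orientation: [-1.443, -0.734, 0.733]
force: [-0.3, -0.7, 0.1]
grip_width: 0.0005
time_s: 9.42
tcp_pos: [0.613, 0.1732, 0.2237]
orientation: [-1.447, -0.737, 0.724]
force: [0.3, -0.1, 0.4]
grip_width: 0.0006
[-1.442, 0.965, -1.169] [0.0006, 0.0968, 0.0012] deg 34.9
[-1.357, 0.965, -1.046] [0.0006, 0.0968, 0.0012] deg 34.9
```

View pics/s4.png

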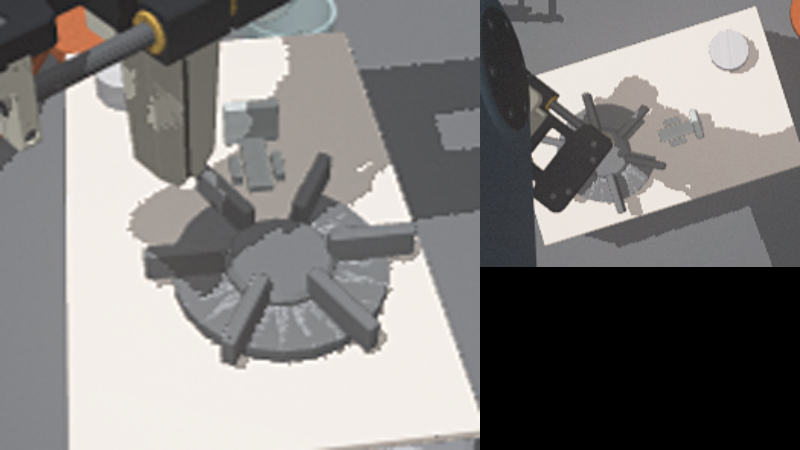

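The notch now faces the bolt (gap at (270,200) opposite the tongue at (258,165)), and nothing else has moved. Next, move behind the tab.

```bash
python3 -m jog '{"translation":[[-0.2,0,-0.16],[-0.4,0,-0.32],[-0.6,0,-0.48],[-0.8,0,-0.64],[-0.95,0,-0.76],[-0.95,0,-0.76],[-0.95,0,-0.76]],"dr":[[0,0.0161,0],[0,0.0322,0],[0,0.0483,0],[0,0.0645,0],[0,0.0806,0],[0,0.0968,0],[0,0.0968,0]]}'
python3 - <<'E'
from h import *
o,A,yaw=boxA();rows([(np.r_[o+A@[-.015,-.08],.123],yaw)])
E
```

```text
time_s: 10.1
tcp_pos: [0.6156, 0.0502, 0.2164]
orientation: [-1.556, -0.253, 0.256]
force: [-0.7, 0.3, -0.9]
grip_width: 0.0008
[-0.132, 0.934, -0.512] [-0.0001, -0.0007, -0.0003] deg 0.3
```

```bash
python3 -m jog '{"translation":[[-0.06,0,-0.25],[-0.13,0,-0.51],[-0.13,0,-0.51],[-0.13,0.25,-0.51],[-0.13,0.5,-0.51],[-0.13,0.7,-0.51],[-0.13,0.85,-0.51],[-0.13,0.93,-0.51],[-0.13,0.93,-0.51]],"dr":[[0,0,0],[0,0,0],[0,0,0],[0,0,0],[0,0,0],[0,0,0],[0,0,0],[0,0,0],[0,0,0]]}'
python3 - <<'E'
from h import *
from station import arm
o,A,yaw=boxA();rows([(np.r_[o+A@[-.015,y],.123],yaw) for y in(-.0615,-.0395)])
f=arm.grab_frame("side");g=arm.grab_frame("top")
a=cv2.resize(f["img"][160:310,190:350,::-1],(480,450),interpolation=cv2.INTER_CUBIC)
b=cv2.resize(g["img"][110:285,90:300,::-1],(320,267));v=np.zeros((450,800,3),np.uint8);v[:,:480]=a;v[:267,480:]=b;cv2.imwrite("pics/s5.png",v)
E
```

```text
time_s: 10.85
tcp_pos: [0.6192, -0.0004, 0.1225]
orientation: [-1.554, -0.259, 0.264]
force: [0.7, 0.0, -0.9]
grip_width: 0.0011
[-0.006, -0.005, 0.164] [-0.0002, 0.0008, -0.0005] deg 0.4
[-0.005, -0.004, 0.384] [-0.0002, 0.0008, -0.0005] deg 0.4
```

View pics/s5.png

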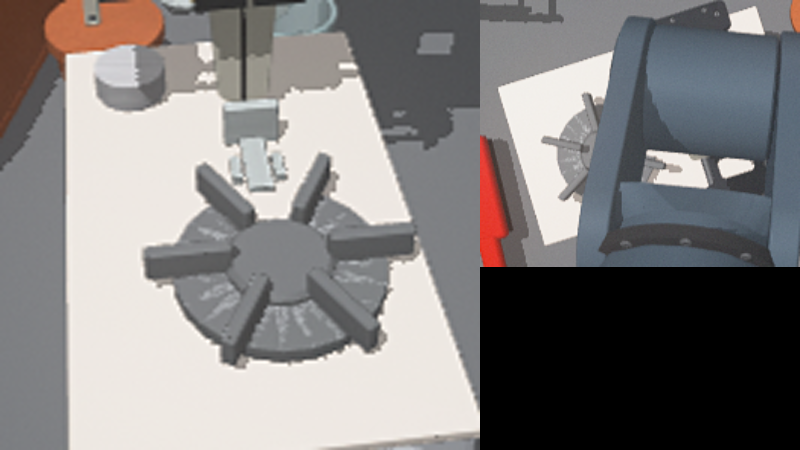

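The finger (245,60) is centred behind the tab (250,118), and the notch lies in line with the tongue. Push slowly, watching the force.

```bash
python3 -m jog '{"translation":[[0,0,0.04],[0,0,0.08],[0,0,0.12],[0,0,0.15],[0,0,0.18],[0,0,0.21],[0,0,0.24],[0,0,0.27],[0,0,0.29],[0,0,0.31],[0,0,0.32],[0,0,0.32]],"dr":[[0,0,0],[0,0,0],[0,0,0],[0,0,0],[0,0,0],[0,0,0],[0,0,0],[0,0,0],[0,0,0],[0,0,0],[0,0,0],[0,0,0]]}'
python3 -m jog '{"translation":[[0,0,0.01],[0,0,0.02],[0,0,0.03],[0,0,0.04],[0,0,0.04]],"dr":[[0,0,0],[0,0,0],[0,0,0],[0,0,0],[0,0,0]]}'
python3 - <<'E'
from h import *
o,A,yaw=boxA();rows([(np.r_[o+A@[-.015,y],.123],yaw) for y in(-.0615,-.0395)])
E
```

```text
time_s: 11.95
tcp_pos: [0.6098, 0.0295, 0.1246]
orientation: [-1.555, -0.26, 0.261]
force: [-0.1, 0.3, 0.6]
grip_width: 0.0004
time_s: 12.37
tcp_pos: [0.6085, 0.0331, 0.1245]
orientation: [-1.555, -0.26, 0.261]
force: [1.1, -0.1, -0.2]
grip_width: 0.0003
[-0.014, 0.015, -0.188] [-0.0, 0.0005, -0.0] deg 0.2
[-0.013, 0.015, 0.032] [-0.0, 0.0005, -0.0] deg 0.2
```

```bash
for i in 1 2; do python3 -m jog '{"translation":[[0,0,0.01],[0,0,0.02],[0,0,0.02],[0,0,0.02]],"dr":[[0,0,0],[0,0,0],[0,0,0],[0,0,0]]}'; done
python3 - <<'E'
from h import *
from station import arm
o,A,yaw=boxA();rows([(np.r_[o+A@[-.015,y],.123],yaw) for y in(-.0395,)])
f=arm.grab_frame("side");cv2.imwrite("pics/s6.png",cv2.resize(f["img"][160:270,210:330,::-1],(720,660),interpolation=cv2.INTER_CUBIC)[:600])
E
```

```text
time_s: 12.7
tcp_pos: [0.6079, 0.0348, 0.1245]
orientation: [-1.555, -0.26, 0.26]
force: [1.2, -2.1, -1.1]
grip_width: 0.0003
time_s: 13.03
tcp_pos: [0.6079, 0.035, 0.1246]
orientation: [-1.558, -0.261, 0.26]
force: [3.8, -12.3, -2.7]
grip_width: 0.0004
[-0.013, 0.016, 0.013] [0.0005, 0.0005, 0.0] deg 0.3
```

View pics/s6.png

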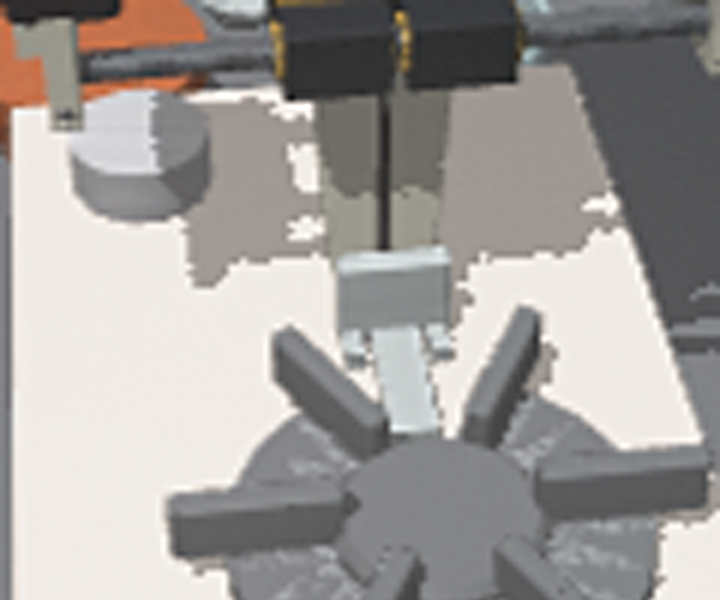

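The tongue is in the notch against a hard stop (force rose to 13 N with no motion). Back off, rise and check.

```bash
python3 -m jog '{"translation":[[0,0,-0.05],[0,0,-0.15],[0,0,-0.3],[0,0,-0.3],[0,-0.25,-0.3],[0,-0.55,-0.3],[0,-0.9,-0.3],[0,-1,-0.3],[0,-1,-0.3]],"dr":[[0,0,0],[0,0,0],[0,0,0],[0,0,0],[0,0,0],[0,0,0],[0,0,0],[0,0,0],[0,0,0]]}'
for i in 1 2; do python3 -m jog '{"translation":[[-0.3,0,-0.2],[-0.6,0,-0.4],[-1,0,-0.7],[-1,0,-0.7],[-1,0,-0.7]],"dr":[[0,0,0],[0,0,0],[0,0,0],[0,0,0],[0,0,0]]}';done
python3 - <<'E'
from h import *
from station import arm
o,A,yaw=boxA()
f=arm.grab_frame("side");g=arm.grab_frame("top");np.savez("side2.npz",**f);np.savez("top2.npz",**g)
for y in(-.05,-.028):print(y,proj(g,np.r_[o+A@[-.015,y],.14]),proj(f,np.r_[o+A@[-.015,y],.14]))
a=cv2.resize(f["img"][160:310,190:310,::-1],(360,450),interpolation=cv2.INTER_CUBIC)
b=cv2.resize(g["img"][110:285,90:310,::-1],(440,350),interpolation=cv2.INTER_CUBIC);v=np.zeros((450,800,3),np.uint8);v[:,:360]=a;v[:350,360:]=b;cv2.imwrite("pics/s7.png",v)
E
```

```text
time_s: 13.83
tcp_pos: [0.6184, 0.0082, 0.2278]
orientation: [-1.556, -0.264, 0.256]
force: [0.5, 0.7, -0.4]
grip_width: 0.0006
time_s: 14.25
tcp_pos: [0.5438, -0.092, 0.2234]
orientation: [-1.555, -0.256, 0.259]
force: [-0.1, 0.1, -0.2]
grip_width: 0.0008
time_s: 14.67
tcp_pos: [0.4731, -0.19, 0.2239]
orientation: [-1.555, -0.258, 0.259]
force: [-0.0, -0.2, -1.2]
grip_width: 0.0005
-0.05 [[231.72855219 190.53476632]] [[272.82766574 193.95428619]]
-0.028 [[218.88583967 194.58080995]] [[274.67624669 202.36834755]]
```

View pics/s7.png

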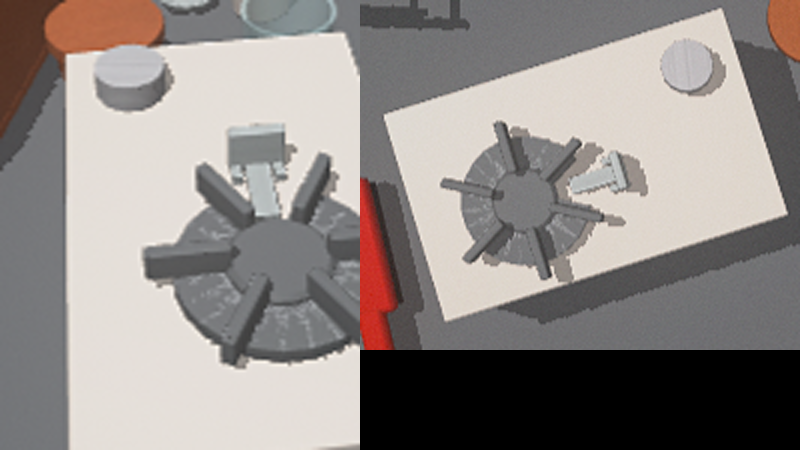

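```bash
python3 - <<'E'
from h import *
from station import arm
for n in("top","side"):
    a,b=[cv2.cvtColor(load(n+k)["img"],cv2.COLOR_RGB2GRAY) for k in "12"]
    B={"top":{"tin":(235,125,275,165),"corner":(280,190,320,240),"box_low":(120,240,200,285),"tab":(226,176,243,206)},"side":{"tin":(215,170,250,200),"corner":(325,280,360,320),"tab":(262,190,286,210)}}[n]
    for k,(x0,y0,x1,y1) in B.items():
        t=cv2.resize(a[y0:y1,x0:x1],None,fx=5,fy=5);s=cv2.resize(b[max(y0-20,0):y1+20,x0-20:x1+20],None,fx=5,fy=5)
        _,m,_,l=cv2.minMaxLoc(cv2.matchTemplate(s,t,5));print(n,k,round(m,2),np.array(l)/5-20)
print(arm.close_job())
E
```

```text
top tin 1.0 [0. 0.]
top corner 1.0 [0. 0.]
top box_low 0.98 [0.  0.2]
top tab 0.86 [-12.8   4. ]
side tin 1.0 [0. 0.]
side corner 1.0 [0. 0.]
side tab 0.94 [2.  8.2]
the job is handed in; nothing more can be done
None
```

The box is unlocked and the job is handed in, at about 15 s of the 69 s allowed. With the shut fingertips I flicked the wheel two single clicks anticlockwise, so the notch faces the bolt. I then pushed the tab until the bolt hit its stop.

- **Bolt travel:** the tab moved (-12.8, +4.0) px in the top view and (+2.0, +8.2) px in the side view. The full 22 mm predicts (-12.8, +4.0) and (+1.8, +8.4), and the pictures show the tongue in the notch.
- **Force at the stop:** in the last small step of the push, the measured force rose to about 13 N with no further movement. That was the highest reading at the end of any move.
- **Surroundings:** comparing pictures from before and after, the box and the tin moved by no more than 0.2 px. The robot was clear of everything when I handed in.

None of my last checks failed or disagreed. Earlier, my first estimate of the box position was about 2 mm off in y from the wheel lugs. I averaged the two, and the wrist camera then agreed.

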